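# Start the tool steriliser

## Task

The clipper guard is in the steriliser's tray, ready for its lamp. With light touches of the fingertips, gripping nothing, push the tray drawer fully shut, then press the wide left-hand rocker on its top to switch on the mains, and last the middle rocker to switch on the ultraviolet lamp: no switch may be pressed while the drawer is open, nor the lamp before the mains. Leave the right-hand heat rocker off, let the guard lie in the tray, and leave everything else on the chest where it stands.

Things in the scene. Friction and masses are not known exactly. Their poses are not given: they have to be found in the camera images.
- steriliser: Grey metal tool steriliser, 220 deep (x), 320 wide (y), 128 mm high, fixed. Origin under its centre at chest-top height; front (-x, drawer) faces the robot, +y is left. On top, pivots 37 mm behind the front edge and 134 mm above the chest: 3 black rockers, each 32 mm long (x): mains y = +68, 25 mm wide; lamp y = 0 and heat y = -60, 14 mm wide. Front end down = on.
- drawer (a joint): How far the drawer is out, m: 0 = shut (front panel against the shell, hard stop), starts 0.06 to 0.09 open, at most 0.12. Slides with about 1.5 N of friction and stays where it is left. Fully shut means under 4 mm.
- pull_lip (a point): Middle of the front face of the drawer's aluminium pull lip, a bar 140 mm wide, 88 to 100 mm above the chest top, standing 14 mm out from the 6 mm thick drawer panel; moves with the drawer. The point is 94 mm above the chest; with the drawer shut it is 130 mm in front of the steriliser's origin (its x = -130 mm). Axes as the steriliser's: push along +x.
- mains_rocker (a joint): Mains switch, the wide left rocker. 0 = off (front end up, rear end level), 0.36 rad = on (front end down level, rear end up). About 3 N near the end moves it; it stays where it is left (over 0.28 counts as on). Starts off.
- mains_end (a point): Point on the top face of the mains (wide, left) rocker's front end, 12 mm in front of the pivot, 4 mm from the tip; rides on it: 138 mm above the chest top when off, 134 mm when on. Press straight down here or up to 4 mm further forward; a fingertip reaching over the pivot meets the other half. The shell's top is 6 mm under the pressed level. y axis along the pivot.
- lamp_rocker (a joint): Ultraviolet lamp switch, the narrow middle rocker. 0 = off (front end up, rear end level), 0.36 rad = on (front end down level, rear end up). About 3 N near the end moves it; it stays where it is left (over 0.28 counts as on). Starts off.
- lamp_end (a point): Point on the top face of the lamp (narrow, middle) rocker's front end, 12 mm in front of the pivot, 4 mm from the tip; rides on it: 138 mm above the chest top when off, 134 mm when on. Press straight down here or up to 4 mm further forward; a fingertip reaching over the pivot meets the other half. The shell's top is 6 mm under the pressed level. y axis along the pivot.
- heat_rocker (a joint): Drying heat switch, the narrow right rocker, to be left off. 0 = off (front end up, rear end level), 0.36 rad = on (front end down level, rear end up). About 3 N near the end moves it; it stays where it is left (over 0.28 counts as on). Starts off.
- guard: Steel clipper guard, 34 x 45 x 22 mm, loose in the front of the drawer's tray (tray floor 24 mm above the chest top, walls to 64 mm); origin under its middle.
- comb: Black wide-tooth afro comb, 180 x 65 x 6 mm, lying across the rear half of the steriliser's top; origin under its middle, x along its length.
- jar: Closed jar of hair cream, 76 mm across, 62 mm high, standing left of the drawer; origin under its centre.
- clipper: Cordless hair clipper, about 175 x 48 x 40 mm, lying right of the steriliser; origin under its middle, x along its length.
- spray: Spray bottle with lever trigger, 74 mm across, 192 mm high, at the left; origin under its centre.
- wig_head: Black plastic wig stand head, base 170 mm across, 296 mm high, at the left; origin under its base's centre.
- oil: Amber bottle of hair oil, 54 mm across, 160 mm high, at the right; origin under its centre.
- tin: Metal powder tin, 64 mm across, 125 mm high, at the right; origin under its centre.
Things that resemble listed ones, but are neither listed nor needed, are in the scene too. What is shaped like the spray but yellow is not meant.

How it is judged:
On the way, in this order (a step that is already met when the one before it is completed fails the run):
1. the drawer is pushed fully shut with every switch still off (value of joint drawer below 0.004 m and value of joint each of mains_rocker, lamp_rocker, heat_rocker below 0.08 rad), for 0.2 s.
2. the mains rocker is pressed on, drawer shut, lamp still off (value of joint drawer below 0.004 m and value of joint mains_rocker above 0.28 rad and value of joint each of lamp_rocker, heat_rocker below 0.08 rad), for 0.2 s.
3. the lamp rocker is pressed on, with the mains on and the drawer shut (value of joint drawer below 0.004 m and value of joint each of mains_rocker, lamp_rocker above 0.28 rad and value of joint heat_rocker below 0.08 rad), for 0.2 s.
At the end, for the whole second after the job is handed in: Drawer within 4 mm of shut, mains and lamp rockers over to on (above 0.28 of 0.36 rad), heat rocker off (below 0.08 rad), the guard lying still in the tray, every other thing within 20 mm of its start and upright or flat as it was (within 0.2 rad) (all of step 3 and x of guard in the frame of pull_lip between 0.01 and 0.21 m and z of guard in the frame of pull_lip below -0.05 m and linear speed of guard below 0.02 m/s and distance of each of jar, spray, wig_head, oil, tin, comb, clipper from where it was at the start of the episode below 0.02 m and angle between each of jar, spray, wig_head, oil, tin, comb, clipper's own z axis and vertical below 0.2 rad); the robot touches nothing.
It fails at once if a switch is pressed while the drawer is open more than 10 mm (value of joint drawer above 0.01 m and value of joint any of mains_rocker, lamp_rocker, heat_rocker above 0.14 rad).
It fails at once if the lamp is switched on before the mains, or the heat rocker is pressed ((value of joint lamp_rocker above 0.14 rad and value of joint mains_rocker below 0.22 rad) or value of joint heat_rocker above 0.14 rad).
It fails at once if the steriliser is pressed hard (over 30 N) instead of lightly (contact force between any of the fingers, the arm and steriliser above 30 N).
It fails at once if the guard is touched or leaves the tray, or the drawer's front is taken between the fingers (contact force between the fingers and guard above 0.5 N or not (x of guard in the frame of pull_lip between 0.01 and 0.21 m and z of guard in the frame of pull_lip below -0.05 m) or (x of the grasp point in the frame of pull_lip between 0 and 0.05 m and y of the grasp point in the frame of pull_lip between -0.16 and 0.16 m and z of the grasp point in the frame of pull_lip below 0.02 m)).
It fails at once if something on the chest is shifted over 20 mm, lifted or tipped (not (distance of each of jar, spray, wig_head, oil, tin, comb, clipper from where it was at the start of the episode below 0.02 m and angle between each of jar, spray, wig_head, oil, tin, comb, clipper's own z axis and vertical below 0.2 rad)).
It also fails if it takes over 45 s, if anything falls off the work surface, if the arm or the gripper's body presses on something with over 40 N, if the wrist force passes 120 N, or if a joint passes its speed limit or range.

## Robot

A 6-joint arm with a two-finger parallel gripper is mounted at the origin on the work surface. World frame = base frame: x ahead of the robot, y to its left, z up, the work surface at z = 0. Lengths are in m, angles in rad, forces in N, time in s.
With the tool pointing down it reaches from about 0.25 to 0.725 m from the base axis. Payload 4 kg.
Tool frame: the origin (TCP) lies on the centre line of the jaws, within the pads' length; the fingertips stand 17 mm ahead of it and the grasp point (between the pads) lies 2 mm behind it; z points along the fingers, y is the line along which they close (so a half turn about z gives the same grasp; the last joint's range is limited). The gripper opens to 85 mm and grips with 20 to 120 N. Pads are 22 mm wide; open, the fingers measure 114 mm over their backs; the gripper's body (76 mm by 85 mm) begins 54 mm behind the grasp point. The pads swing forward as they close: fully open they stand 13 mm farther back than shut.
Start: joints at [1.191, 0.241, 0.005, 1.335, 0, 1.571], TCP at [0.185, 0.464, 0.248] pointing down, gripper open.
Joint ranges: [-2.72, 2.72], [-1.05, 1.87], [-1.09, 1.28], [-1.99, 2.15], [-1.42, 1.44], [-3.14, 3.14]. Speed limits (rad/s): [2.79, 2.79, 3.14, 3.14, 3.14, 3.14].

## Interface

Orientations are given as a unit quaternion [x, y, z, w].
In Python, from workcell import get_obs, imaging, order gives the robot as it stands.
- The arm moves only by the tool apply_moves, never from a script. Its argument "targets" is a list that holds one entry, the list of rows, each a list of 5 numbers: the shift along the world's x, y, z in units of 40 mm (1.0 is 40 mm), then the turn about the world's z in degrees, then the gripper command: -1 is shut, 1 is fully open, values between are in proportion. In form: [[[dx, dy, dz, turn, fingers], ...]]. A call has 1 to 8 rows; each row shifts and turns the commanded pose from where the row before left it; what a row does not reach is not made up. A row lasts 1/12 s, in which the tool goes at most 41.7 mm and 7.16 degrees, less where a joint would pass 70% of its speed; a pose out of reach is approached as far as the arm can. A call is refused whole if a number of a shift passes 1 or a number of a turn 7.16, either way. A call with a gripper value outside its range is refused whole. The fingers move at their own pace and stop on an object; the grip force is fixed at half the most. Time passes only in rows, so rows that do not move let the fingers close. It gives the time, the measured TCP pose, the force, the opening and the grip force at its end, in the units of the state.
- get_obs(): the state, without advancing time (a new reading comes with each control period).
- imaging.camera(name): name is "side" or "top" or "wrist"; returns (picture, depth): 480x640x3 uint8, blue, green, red; 480x640 float32, m along the optical axis (not along the pixel's ray), 0 where there is no reading.
- imaging.get_calibration(name): a dict with "camera_matrix" (3x3 intrinsics, pixels), "eye" and "rotation" of the camera in the world; the wrist camera has in their place "hand_eye" (4x4, takes a point from camera to tool coordinates, whose origin is the TCP and whose axes are the flange's). Camera axes: x right, y down, z forward; pixel columns grow to the right and rows downward; lengths in m; the calibration is good to about 2 mm. A picture is of the moment at which its call begins: read the wrist's pose just before it. get_calibration takes no time and is no camera call.
- order.job_done(): hands the job in; it is judged then, once.
The state is a dict: "clock": time; "joint_pos": joint angles; "joint_vel": joint speeds; "tau": joint torques, N m; "eef_pos": TCP position; "tool_rot": TCP orientation; "ft_force": force on the tool from outside, world axes, zero at the start; "ft_torque": the same for the moment, N m; "grip_width": finger opening in m; "grasp_force": force on a finger pad.
Only numpy, scipy, OpenCV 4.12 (cv2) and the standard library are available. Lean on these libraries where they do the work, as an engineer would, in place of code of your own. Each camera call takes 0.05 s, during which the arm holds its last target. There are 200 camera calls.

## Working session

There is one attempt and no reset: what is moved stays moved. The work goes in short steps, Python scripts to look and compute and a tool call to move; the robot and the scene stay as the last step left them, time stands still between calls to the robot, and variables do not carry over. Pictures are saved under pics/ and viewed, at most 10 in all, crops included, and the job is handed in when it is done.

Besides the shell and the picture viewer there is one more tool, called after "Emit:" as name(argument=value, ...) on one line, values as JSON. apply_moves: Moves the arm, as the interface text tells. Its arguments: {"type":"object","properties":{"targets":{"type":"array","items":{"type":"array","items":{"type":"array","items":{"type":"number"}}}}},"required":["targets"]}

```bash
mkdir -p pics; cat > h.py <<'E'
import numpy as np,cv2
from workcell import get_obs, imaging, order
from scipy.spatial.transform import Rotation as R
def shot(n):
    o=get_obs(); p,d=imaging.camera(n); c=imaging.get_calibration(n)
    K=np.array(c["camera_matrix"])
    if n=="wrist":
        T=np.eye(4);T[:3,:3]=R.from_quat(o["tool_rot"]).as_matrix();T[:3,3]=o["eef_pos"]
        M=T@np.array(c["hand_eye"]);Rm,e=M[:3,:3],M[:3,3]
    else: Rm,e=np.array(c["rotation"]),np.array(c["eye"])
    v,u=np.mgrid[:480,:640]
    X=np.stack([(u-K[0,2])/K[0,0]*d,(v-K[1,2])/K[1,1]*d,d],-1)@Rm.T+e
    X[d==0]=np.nan
    return p,d,X,K,Rm,e
E
python3 - <<'E'
from h import *
for n in("top","side"):
    p,d,X,K,Rm,e=shot(n); cv2.imwrite(f"pics/{n}1.png",p); np.save(f"{n}.npy",X); print(n,e,Rm.round(2).tolist())
o=get_obs();print(o["clock"],o["eef_pos"],o["tool_rot"])
E
```

```text
Traceback (most recent call last):
  File "h.py", line 12, in shot
    X=np.stack([(u-K[0,2])/K[0,0]*d,(v-K[1,2])/K[1,1]*d,d],-1)@Rm.T+e
      ~~~~~~~~~~~~~~~~~~~~~~~~~~~~~~~~~~~~~~~~~~~~~~~~~~~~~~~~^~~~~
ValueError: matmul: Input operand 1 has a mismatch in its core dimension 0, with gufunc signature (n?,k),(k,m?)->(n?,m?) (size 4 is different from 3)
```

```bash
sed -i 's/else: Rm,e=.*/else: Rm,e=R.from_quat(c["rotation"]).as_matrix(),np.array(c["eye"])/' h.py
python3 - <<'E'
from h import *
for n in("top","side"):
    p,d,X,K,Rm,e=shot(n); cv2.imwrite(f"pics/{n}1.png",p); np.save(f"{n}.npy",X); print(n,e,Rm.round(2).tolist(),K.tolist(),imaging.get_calibration(n)["rotation"])
o=get_obs();print(o["clock"],o["eef_pos"],o["tool_rot"])
E
```

```text
top [0.25462537 0.06058823 1.74322539] [[-0.02, -0.98, 0.19], [-1.0, 0.02, -0.0], [-0.0, -0.19, -0.98]] [[598.5677377968797, 0.0, 307.04433542833976], [0.0, 598.5677377968797, 237.41081960657695], [0.0, 0.0, 1.0]] [-0.69685456  0.71105046 -0.06626926  0.0664029 ]
side [0.48698296 0.9262611  0.793197  ] [[-1.0, -0.03, 0.07], [-0.08, 0.63, -0.78], [-0.02, -0.78, -0.63]] [[434.67339314036036, 0.0, 327.7379336062784], [0.0, 434.67339314036036, 240.12462473118907], [0.0, 0.0, 1.0]] [-0.02984969  0.90115393 -0.43166298  0.02641338]
0.15 [0.18523012 0.46395673 0.24763362] [ 1.88778928e-01  9.82019300e-01 -7.67148262e-04 -1.45800056e-04]
```

View pics/top1.png

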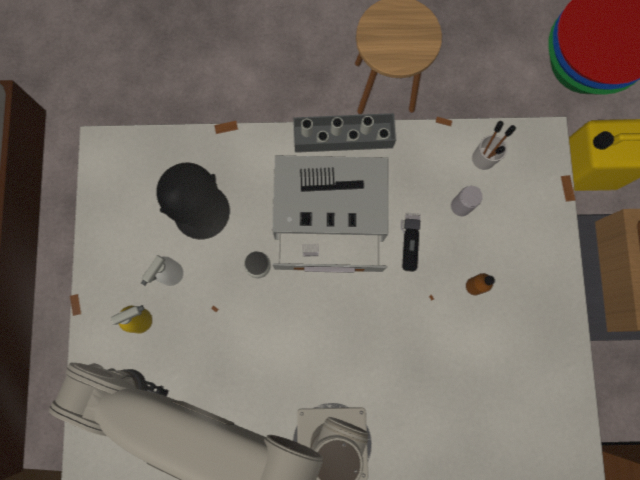

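View pics/side1.png

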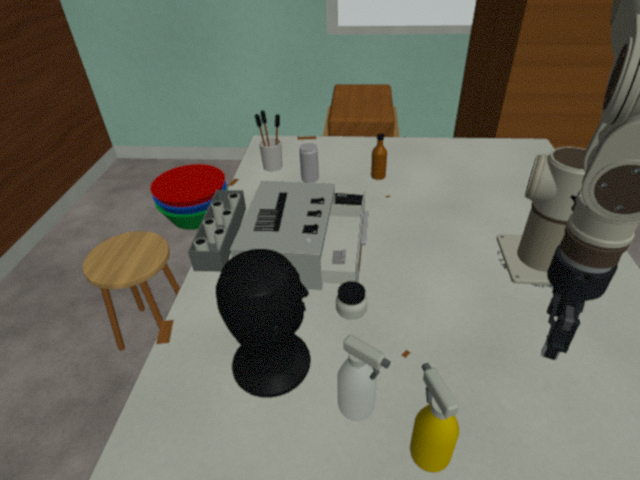

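The top view shows the steriliser shell at about (331,195). Its rockers are mains (306,219, wide), lamp (331,219) and heat (352,219), and the round dot at (290,219) is only an indicator. The drawer lip is at about (330,268), the guard at (311,250) and the jar at (257,264). The side view agrees. Next I'll measure these.

```bash
python3 - <<'E'
from h import *
X=np.load("top.npy"); p=cv2.imread("pics/top1.png")
roi=np.zeros((480,640),bool);roi[145:245,262:400]=1
m=roi&(abs(X[...,2]-.128)<.012); n,l,s,_=cv2.connectedComponentsWithStats(m.astype(np.uint8))
m=l==1+s[1:,4].argmax()
P=X[m]; print("z",np.median(P[:,2]),len(P), np.nanmedian(X[300:330,330:420,2]))
r=cv2.minAreaRect((P[:,:2]*1000).astype(np.float32)); print(r, cv2.boxPoints(r).round())
for nm,(u,v) in dict(mains=(306,219),lamp=(331,219),heat=(352,219),lip=(330,268),guard=(311,250),jar=(257,262),comb=(330,184)).items():
    print(nm,np.nanmedian(X[v-1:v+2,u-1:u+2].reshape(-1,3),0).round(4))
# dark rocker blobs
g=cv2.cvtColor(p,cv2.COLOR_BGR2GRAY); b=np.zeros_like(g); b[208:232,296:362]=g[208:232,296:362]<70
n,l,s,c=cv2.connectedComponentsWithStats(b)
for i in range(1,n):
    if s[i,4]>20: Q=X[l==i]; print(s[i],c[i],np.nanmean(Q,0).round(4),np.nanmin(Q,0).round(3),np.nanmax(Q,0).round(3))
# lip/panel points
Q=X[255:280,265:395].reshape(-1,3)
L=Q[(Q[:,2]>.08)&(Q[:,2]<.13)]
for a in np.arange(-.2,.2,.02):
    k=L[abs(L[:,1]-a)<.01]
    if len(k): print(round(a,2),len(k),k.min(0).round(3),k.max(0).round(3))
cv2.imwrite("pics/crop1.png",cv2.resize(p[145:285,240:440],None,fx=4,fy=4,interpolation=cv2.INTER_CUBIC))
E
```

```text
z 0.12796919189463996 8758 -0.0007756641087572902
((684.4539184570312, -11.16510009765625), (320.61767578125, 223.1531524658203), 87.67472076416016) [[ 566. -167.]
 [ 789. -176.]
 [ 802.  144.]
 [ 579.  154.]]
mains [0.6122 0.0597 0.1372]
lamp [ 0.6105 -0.009   0.1363]
heat [ 0.6094 -0.0666  0.1354]
lip [ 0.4795 -0.0038  0.0982]
guard [0.5443 0.0468 0.0266]
jar [0.5059 0.2013 0.0621]
comb [ 0.7106 -0.0091  0.1337]
[300 212  12  14 153] [305.45751634 218.47712418] [0.6138 0.0611 0.134 ] [0.595 0.045 0.122] [0.634 0.076 0.145]
[327 213   7  13  91] [330. 219.] [ 0.611  -0.0064  0.1335] [ 0.594 -0.016  0.122] [0.63  0.002 0.147]
[349 213   7  14  96] [352.  219.5] [ 0.6084 -0.067   0.1331] [ 0.59  -0.077  0.119] [ 0.629 -0.058  0.145]
-0.16 10 [ 0.478 -0.158  0.083] [ 0.482 -0.15   0.107]
-0.14 24 [ 0.478 -0.15   0.081] [ 0.486 -0.13   0.111]
-0.12 26 [ 0.479 -0.129  0.08 ] [ 0.486 -0.111  0.111]
-0.1 24 [ 0.48  -0.109  0.082] [ 0.486 -0.09   0.112]
-0.08 29 [ 0.468 -0.09   0.084] [ 0.486 -0.07   0.111]
-0.06 56 [ 0.467 -0.068  0.085] [ 0.487 -0.051  0.108]
-0.04 53 [ 0.468 -0.049  0.09 ] [ 0.487 -0.031  0.108]
-0.02 50 [ 0.47  -0.029  0.091] [ 0.492 -0.01   0.113]
-0.0 62 [ 0.471 -0.01   0.091] [0.491 0.01  0.11 ]
0.02 57 [0.471 0.01  0.089] [0.492 0.029 0.109]
0.04 56 [0.472 0.032 0.092] [0.492 0.049 0.11 ]
0.06 51 [0.472 0.051 0.084] [0.492 0.068 0.113]
0.08 23 [0.488 0.07  0.087] [0.493 0.09  0.11 ]
0.1 21 [0.488 0.09  0.085] [0.493 0.11  0.114]
0.12 23 [0.489 0.112 0.084] [0.496 0.129 0.109]
0.14 28 [0.49  0.131 0.081] [0.497 0.149 0.109]
0.16 6 [0.491 0.15  0.096] [0.496 0.154 0.107]
```

View pics/crop1.png

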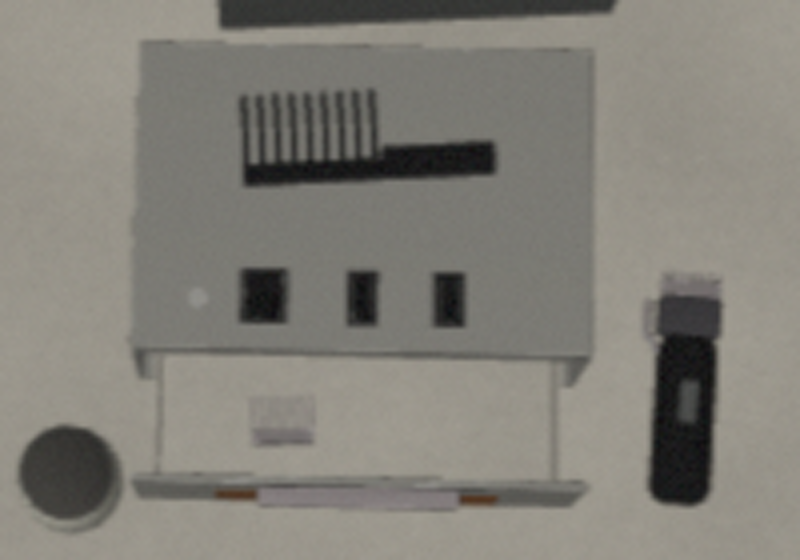

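The crop confirms the wide mains rocker at (262,296), lamp (363,298), heat (449,299), and the lip in front at (355,497). The small dot at (197,297) is an indicator.

The fit gives:
- **Pose:** origin (0.6845, -0.011), yaw -2.3°.
- **Size check:** it measures 321×223 mm, 128 mm high, which matches the description.
- **Drawer:** the lip is at x≈0.470, so it's about 85 mm open.

The tool needs a turn of about +19.5° and shut fingers. I'll approach now.

Emit:
apply_moves(targets=[[[0.3,-0.8,0,1.3,-1],[0.375,-0.8,0,1.3,-1],[0.375,-0.8,0,1.3,-1],[0.375,-0.8,0,1.3,-1],[0.375,-0.8,0,1.3,-1],[0.375,-0.8,0,1.3,-1],[0.375,-0.8,0,1.3,-1],[0.375,-0.8,0,1.3,-1]]])

```text
clock: 0.82
eef_pos: [0.3025, 0.2067, 0.2482]
tool_rot: [0.098, 0.995, -0.0, 0.0]
ft_force: [0.3, 0.1, 0.2]
grip_width: 0.0
grasp_force: 0.0
```

Emit:
apply_moves(targets=[[[0.375,-0.8,-0.3,1.3,-1],[0.375,-0.8,-0.3,1.3,-1],[0.375,-0.8,-0.3,1.3,-1],[0.375,-0.8,-0.3,1.3,-1],[0.375,-0.8,-0.3,1.3,-1],[0.375,-0.8,-0.3,1.3,-1],[0.3,-0.5,-0.1,1.3,-1],[0,0,0,0,-1]]])

```text
clock: 1.48
eef_pos: [0.4054, -0.0069, 0.1711]
tool_rot: [0.022, 1.0, -0.001, -0.0]
ft_force: [0.1, -0.1, 0.7]
grip_width: 0.0001
grasp_force: 0.0
```

```bash
python3 - <<'E'
from h import *
p,d,X,K,Rm,e=shot("wrist"); cv2.imwrite("pics/w1.png",p); np.save("w1.npy",X); print(e,Rm.round(2).tolist(), np.nanmedian(d))
Q=X.reshape(-1,3); L=Q[(Q[:,2]>.085)&(Q[:,2]<.104)&(Q[:,0]>.44)&(Q[:,0]<.5)]
for a in (-.06,-.03,0,.03,.06):
    k=L[abs(L[:,1]-a)<.008]
    if len(k): print(a,len(k),np.percentile(k,[2,98],axis=0).round(4).tolist())
E
```

```text
[ 0.33723179 -0.00442544  0.29546458] [[0.04, 0.96, 0.27], [1.0, -0.04, -0.01], [-0.0, 0.27, -0.96]] 0.2828341
0.06 21 [[0.4887, 0.0553, 0.1014], [0.492, 0.0592, 0.1036]]
```

View pics/w1.png

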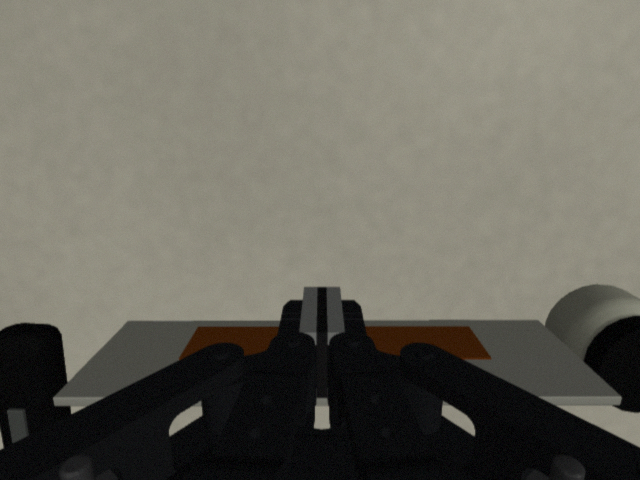

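The wrist view shows the shut fingers at (322,310), centred in front of the drawer panel. The lip itself is hidden behind the gripper. I'll lower to lip height and push.

Emit:
apply_moves(targets=[[[0,0,-0.6,0,-1],[0,0,-0.6,0,-1],[0,0,-0.6,0,-1],[0.5,0,0,0,-1],[0.4,0,0,0,-1],[0.3,0,0,0,-1],[0.3,0,0,0,-1],[0.3,0,0,0,-1]]])

```text
clock: 2.2
eef_pos: [0.4752, -0.0027, 0.1001]
tool_rot: [0.019, 1.0, -0.0, -0.002]
ft_force: [-2.4, -1.8, 0.6]
grip_width: 0.0
grasp_force: 1.2
```

Emit:
apply_moves(targets=[[[0.2,0,0,0,-1],[0.2,0,0,0,-1],[0.2,0,0,0,-1],[0.2,0,0,0,-1],[0.2,0,0,0,-1],[0.15,0,0,0,-1],[0.1,0,0,0,-1]]])

```text
clock: 2.78
eef_pos: [0.5273, -0.0036, 0.1003]
tool_rot: [0.02, 1.0, 0.0, 0.0]
ft_force: [-2.0, -0.4, 1.1]
grip_width: 0.0
grasp_force: 0.9
```

Emit:
apply_moves(targets=[[[0.08,0,0,0,-1],[0.05,0,0,0,-1],[0.05,0,0,0,-1]]])

```text
clock: 3.03
eef_pos: [0.5337, -0.0037, 0.1003]
tool_rot: [0.02, 1.0, -0.0, -0.0]
ft_force: [-1.5, -1.5, 0.6]
grip_width: 0.0001
grasp_force: 0.8
```

Emit:
apply_moves(targets=[[[0.05,0,0,0,-1],[0.05,0,0,0,-1],[0.05,0,0,0,-1]]])

```text
clock: 3.28
eef_pos: [0.5396, -0.0037, 0.1003]
tool_rot: [0.02, 1.0, -0.0, -0.0]
ft_force: [-2.1, -1.5, -0.0]
grip_width: 0.0001
grasp_force: 0.8
```

Emit:
apply_moves(targets=[[[0.04,0,0,0,-1],[0.04,0,0,0,-1]]])

```text
clock: 3.45
eef_pos: [0.5422, -0.0036, 0.1003]
tool_rot: [0.02, 1.0, 0.0, -0.001]
ft_force: [-6.3, -0.5, 4.4]
grip_width: -0.0
grasp_force: 3.2
```

Emit:
apply_moves(targets=[[[0.03,0,0,0,-1],[0,0,0,0,-1]]])

```text
clock: 3.62
eef_pos: [0.5422, -0.0036, 0.1003]
tool_rot: [0.02, 1.0, -0.0, -0.002]
ft_force: [-6.6, -1.2, 3.5]
grip_width: 0.0001
grasp_force: 3.2
```

The x reading stopped at 0.542 against a predicted 0.5436, and the force rose to 6.6 N, so the drawer is on its stop. I'll back off, rise, and move above the mains rocker's front end at about (0.597, 0.060).

Emit:
apply_moves(targets=[[[-0.3,0,0,0,-1],[-0.7,0,0,0,-1],[-0.3,0,0.8,0,-1],[0,0,0.9,0,-1],[0,0,0.8,0,-1],[0,0,0,0,-1]]])

```text
clock: 4.12
eef_pos: [0.4966, -0.0033, 0.2076]
tool_rot: [0.02, 1.0, 0.001, 0.007]
ft_force: [0.9, -0.3, 0.0]
grip_width: -0.0002
grasp_force: 0.0
```

```bash
python3 - <<'E'
from h import *
p,d,X,K,Rm,e=shot("side"); cv2.imwrite("pics/s2.png",cv2.resize(p[150:310,180:400],None,fx=3.5,fy=3.5,interpolation=cv2.INTER_CUBIC)); print(get_obs()["eef_pos"])
c=np.array([.6845,-.0112]); a=np.deg2rad(-2.33); xh=np.array([np.cos(a),np.sin(a)]); yh=np.array([-np.sin(a),np.cos(a)])
U=(X[...,:2]-c)@np.stack([xh,yh],1); z=X[...,2]
m=(z>.075)&(z<.105)&(U[...,0]<-.10)&(U[...,0]>-.24)&(abs(U[...,1])<.16)
for b in (-.14,-.06,0,.06,.14):
    k=m&(abs(U[...,1]-b)<.015); 
    if k.any(): print(b,k.sum(),np.percentile(U[k][:,0],[2,10,50,90]).round(4))
E
```

```text
[ 0.49554742 -0.00328158  0.20480951]
-0.14 24 [-0.1175 -0.1172 -0.1168 -0.1126]
-0.06 37 [-0.1306 -0.1294 -0.1188 -0.113 ]
0 51 [-0.1309 -0.1299 -0.1217 -0.1137]
0.06 77 [-0.1307 -0.1299 -0.1214 -0.1141]
0.14 38 [-0.1173 -0.1172 -0.1167 -0.1124]
```

View pics/s2.png

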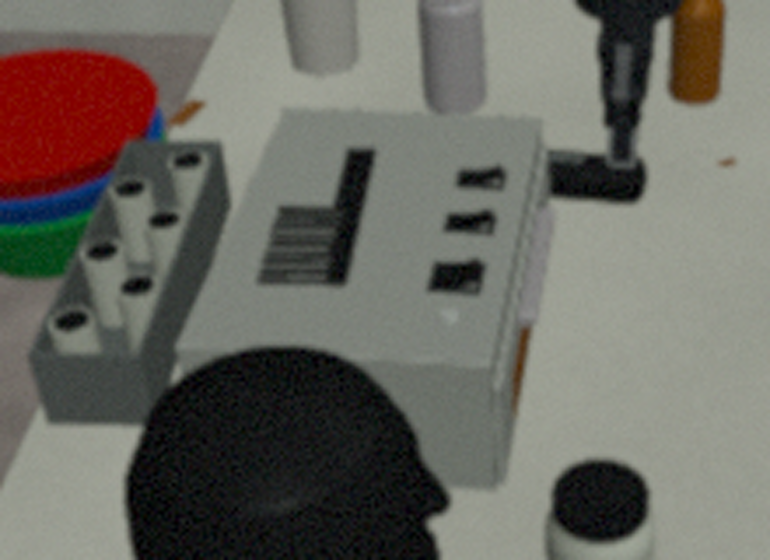

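The drawer is shut: in the side crop the panel lies flush with the shell and the lip measures -0.1305, against a nominal -0.130. All three rockers at (480,180), (470,222) and (457,277) have their front ends up.

Emit:
apply_moves(targets=[[[0.63,0.4,0,0,-1],[0.63,0.4,0,0,-1],[0.63,0.4,0,0,-1],[0.65,0.4,0,0,-1],[0,0,-0.3,0,-1],[0,0,-0.3,0,-1],[0,0,0,0,-1],[0,0,0,0,-1]]])

```text
clock: 4.83
eef_pos: [0.5928, 0.0606, 0.1745]
tool_rot: [0.02, 1.0, -0.0, -0.002]
ft_force: [0.9, 0.6, 0.4]
grip_width: 0.0001
grasp_force: 0.0
```

Emit:
apply_moves(targets=[[[0.1,0,-0.2,0,-1],[0,0,-0.15,0,-1],[0,0,0,0,-1]]])

```text
clock: 5.08
eef_pos: [0.5971, 0.0601, 0.1611]
tool_rot: [0.02, 1.0, -0.0, -0.001]
ft_force: [0.2, -0.3, 0.6]
grip_width: -0.0001
grasp_force: 0.0
```

Emit:
apply_moves(targets=[[[0,0,-0.07,0,-1],[0,0,-0.05,0,-1],[0,0,0,0,-1]]])

```text
clock: 5.33
eef_pos: [0.5974, 0.0603, 0.1573]
tool_rot: [0.02, 1.0, 0.0, -0.0]
ft_force: [0.5, -0.2, -0.9]
grip_width: -0.0
grasp_force: 0.0
```

Emit:
apply_moves(targets=[[[0,0,-0.05,0,-1],[0,0,-0.05,0,-1],[0,0,0,0,-1]]])

```text
clock: 5.58
eef_pos: [0.5971, 0.0604, 0.1536]
tool_rot: [0.02, 1.0, 0.0, -0.0]
ft_force: [-2.0, -0.9, 2.4]
grip_width: -0.0004
grasp_force: 1.2
```

Emit:
apply_moves(targets=[[[0,0,-0.05,0,-1],[0,0,0,0,-1]]])

```text
clock: 5.75
eef_pos: [0.5974, 0.0604, 0.1514]
tool_rot: [0.02, 1.0, 0.0, -0.0]
ft_force: [-1.6, -0.0, 2.1]
grip_width: -0.0
grasp_force: 1.2
```

Emit:
apply_moves(targets=[[[0,0,-0.04,0,-1],[0,0,0,0,-1]]])

```text
clock: 5.92
eef_pos: [0.5975, 0.0604, 0.151]
tool_rot: [0.02, 1.0, 0.0, 0.0]
ft_force: [-5.0, 0.6, 7.7]
grip_width: -0.0
grasp_force: 4.1
```

Emit:
apply_moves(targets=[[[0,0,-0.03,0,-1],[0,0,0,0,-1],[0,0,0,0,-1]]])

```text
clock: 6.17
eef_pos: [0.5975, 0.0604, 0.1509]
tool_rot: [0.02, 1.0, 0.0, 0.001]
ft_force: [-6.2, -0.7, 12.4]
grip_width: -0.0
grasp_force: 6.3
```

It stopped at TCP z 0.151, which is the pressed level, so the mains is on. Next I'll lift and go to the lamp at about (0.595, -0.008).

Emit:
apply_moves(targets=[[[0,0,0.3,0,-1],[0,0,0.5,0,-1],[-0.07,-0.8,0,0,-1],[0,-0.9,0,0,-1],[0,0,0,0,-1],[0,0,0,0,-1]]])

```text
clock: 6.67
eef_pos: [0.5951, -0.0093, 0.1804]
tool_rot: [0.021, 1.0, 0.0, 0.0]
ft_force: [1.2, -0.0, 0.2]
grip_width: -0.0003
grasp_force: 0.0
```

```bash
python3 - <<'E'
from h import *
p,d,X,K,Rm,e=shot("side"); cv2.imwrite("pics/s3.png",cv2.resize(p[170:250,280:350],None,fx=7,fy=7,interpolation=cv2.INTER_CUBIC)); print(get_obs()["eef_pos"])
E
```

```text
[ 0.59501012 -0.00821436  0.18035917]
```

View pics/s3.png

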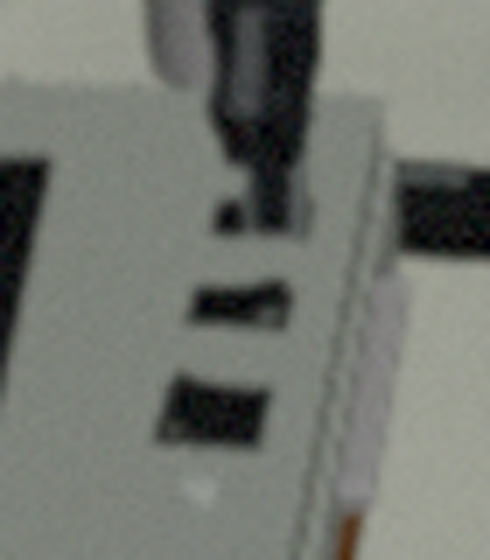

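The mains rocker at (212,410) now has its front down and rear up. The lamp at (240,303) is still front-up, and the fingers are above it. I'll press the lamp.

Emit:
apply_moves(targets=[[[0,0,-0.3,0,-1],[0,0,-0.2,0,-1],[0,0,-0.08,0,-1],[0,0,-0.05,0,-1],[0,0,-0.05,0,-1],[0,0,0,0,-1]]])

```text
clock: 7.22
eef_pos: [0.5946, -0.007, 0.1533]
tool_rot: [0.019, 1.0, 0.0, -0.0]
ft_force: [-0.0, 0.3, 0.8]
grip_width: -0.0002
grasp_force: 0.0
```

Emit:
apply_moves(targets=[[[0,0,-0.05,0,-1],[0,0,0,0,-1]]])

```text
clock: 7.38
eef_pos: [0.5951, -0.0073, 0.1517]
tool_rot: [0.02, 1.0, 0.0, 0.0]
ft_force: [-0.1, 0.5, 1.7]
grip_width: 0.0002
grasp_force: 0.7
```

Emit:
apply_moves(targets=[[[0,0,-0.04,0,-1],[0,0,0,0,-1]]])

```text
clock: 7.55
eef_pos: [0.5952, -0.0074, 0.151]
tool_rot: [0.02, 1.0, 0.0, 0.001]
ft_force: [-2.3, 1.8, 5.9]
grip_width: -0.0001
grasp_force: 3.2
```

Emit:
apply_moves(targets=[[[0,0,-0.03,0,-1],[0,0,0,0,-1],[0,0,0,0,-1]]])

```text
clock: 7.8
eef_pos: [0.5952, -0.0074, 0.1509]
tool_rot: [0.02, 1.0, 0.0, 0.001]
ft_force: [-4.1, 2.0, 11.5]
grip_width: -0.0
grasp_force: 5.4
```

It reached the same stop at 0.151. I'll lift, withdraw toward the robot and check.

Emit:
apply_moves(targets=[[[0,0,0.3,0,-1],[0,0,0.6,0,-1],[0,0,0.8,0,-1],[-0.6,0,0.2,0,-1],[-0.9,0,0,0,-1],[-0.9,0,0,0,-1],[-0.6,0,0,0,-1],[0,0,0,0,-1]]])

```text
clock: 8.47
eef_pos: [0.4701, -0.0079, 0.2246]
tool_rot: [0.02, 1.0, -0.0, -0.002]
ft_force: [-0.7, -0.3, -0.4]
grip_width: 0.0
grasp_force: 0.0
```

```bash
python3 - <<'E'
from h import *
p,d,X,K,Rm,e=shot("side"); cv2.imwrite("pics/s4.png",cv2.resize(p[160:300,230:400],None,fx=4,fy=4,interpolation=cv2.INTER_CUBIC)); print(get_obs()["eef_pos"])
E
```

```text
[ 0.47297344 -0.00785933  0.22507352]
```

View pics/s4.png

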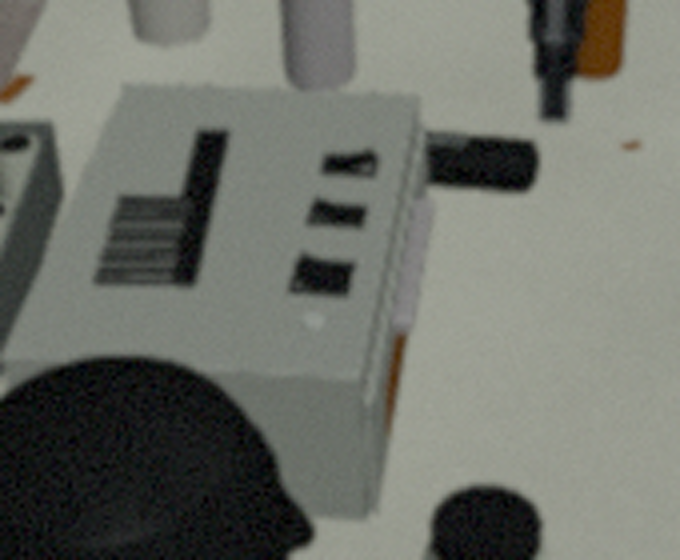

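The mains (322,277) and lamp (337,213) rockers are both front-down. Heat (350,163) is still front-up, the drawer is shut, and the gripper is clear.

```bash
python3 -c "
from workcell import order; print(order.job_done())"
```

```text
the job is handed in; nothing more can be done
None
```

The drawer is shut, the mains was switched on before the lamp, the heat rocker is still off, and the job is handed in; no verdict came back.

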